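# Refit the opal plate of the specimen light base and set the dish on it

## Task

The light base on the desk is missing its opal glass plate, which lies on the slide carton. Put it back: tuck one short edge under the retaining lip, then lower the opposite edge, without letting it drop, until the plate lies flat and flush in its well; then set the covered dish, kept level, in the middle of the plate. The plate and dish break easily, so do not drop or force them, and leave the phone and the pencil case where they are.

Things in the scene. Friction and masses are not known exactly. Their poses are not given: they have to be found in the camera images.
- light_base: Grey transmitted-light specimen base, fixed, 200 x 170 mm, deck 46 mm high; origin at the centre of its underside on the desk, z up, x along its well. The well in the deck, 128 (x) by 68 mm (y), is centred on the origin; the rims at +x and both long sides have 3 mm bevels. A metal LED board lies at its bottom. Dimmer and switch on the +x face are not needed.
- seat (a point): Centre of the well, 43 mm above the desk: where plate_center is when the plate is home (2 mm play each way in x and y). Axes as the light base. The plate rests on two ledges across the well's -x and +x ends, each 12 mm wide, tops 40 mm above the desk; its top is then flush with the deck.
- lip (a point): Middle of the free edge of the black retaining lip, on its underside, at the -x end of the well (x = -55, y = 0, z = 50.5 mm from the light base's origin). The lip is 100 mm long in y and 4 mm thick, overhangs the well's end wall (x = -64 mm) by 9 mm, and leaves 10.5 mm above the ledge.
- scallop (a point): Middle of the floor of the finger scallop on the +y long side of the well (x = 0, y = 52, z = 16 mm from the light base's origin); its twin is at y = -52. Each is 60 mm long in x, reaches from the well out to y = 70 mm and is 30 mm deep, so fingers holding the plate by its long sides can go down with it and open.
- plate: White opal glass plate, 124 x 64 x 6 mm, about 115 g (varies), the same either way round and either face up; origin at the centre of its underside, x along its length, z up. At the start it lies flat on the slide carton (underside 30 mm above the desk), its long sides overhanging the carton by at least 2 mm, so fingers can reach below it.
- plate_center (a point): Centre of the plate's solid (3 mm above its origin).
- plate_end_a (a point): Middle of the plate's +x short edge, at half thickness.
- plate_end_b (a point): Middle of the plate's -x short edge, at half thickness.
- dish: Covered round culture dish of clear plastic with tan filling, 62 mm diameter, 18 mm high, about 45 g (varies), standing on the desk; origin at the centre of its underside, z up. Keep it level.
- slide_carton: Brown carton of slides under the plate, 80 x 54 x 30 mm, 260 g, loose; origin at the centre of its underside, x along its length.
- phone: Black phone lying flat, 150 x 74 x 9 mm; origin at the centre of its underside. Leave alone.
- pencil_case: Dark pencil case, 210 x 85 x 50 mm; origin at the centre of its underside. Leave alone.
Things that resemble listed ones, but are neither listed nor needed, are in the scene too. Of the things that look like the plate, the smallest one is meant.

How it is judged:
By the outcome, as a careful person would: the job done as asked, in the order asked, and still so for the second after the job is handed in, with the robot touching nothing.
It also fails if it takes over 64 s, if anything falls off the work surface, if the arm or the gripper's body presses on something with over 40 N, if the wrist force passes 120 N, or if a joint passes its speed limit or range.

## Robot

A 7-joint arm with a two-finger parallel gripper is mounted at the origin on the work surface. World frame = base frame: x ahead of the robot, y to its left, z up, the work surface at z = 0. Lengths are in mm, angles in degrees, forces in N, time in s.
With the tool pointing down it reaches from about 425 to 925 mm from the base axis. Payload 6.8 kg.
Tool frame: the origin (TCP) lies between the finger pads; the fingertips stand robot.finger_overhang ahead of it and the grasp point (between the pads) is the TCP (robot.finger_overhang is the distance from the TCP to the fingertips, in mm); z points along the fingers, y is the direction in which the jaws open and shut (so a half turn about z gives the same grasp; the last joint's range is limited). The gripper opens to 88 mm and grips with 3 to 60 N. Pads are 20 mm wide; open, the fingers measure 115 mm over their backs; the gripper's body (75 mm by 178 mm) begins 61 mm behind the grasp point.
Start: joints at [-71.568, 27.33, 1.283, 89.118, -0.659, 63.558, -4.761], TCP at [281.264, 613.627, 241.664] pointing down, gripper open.
Joint ranges: [-169.35, 169.35], [-19.33, 120.38], [-80.79, 83.38], [13.8, 139.57], [-78.32, 258.32], [9.67, 109.79], [-169.56, 169.56]. Speed limits (degrees/s): [136.94, 136.94, 180, 180, 180, 180, 180].

## Interface

Orientations are given as [roll, pitch, yaw] about the fixed x, y, z axes, in that order (R = Rz(yaw) Ry(pitch) Rx(roll)).
In Python, from cell import robot, imaging gives the robot as it stands.
- The arm moves only by the tool arm_command, never from a script. Its argument "rows" is a list of rows, each an object of numbers: "dx", "dy", "dz": the shift along the tool's x, y, z in m; "yaw": the turn about the tool's z in degrees. A call has 1 to 8 rows; each row is the pose to reach, as a shift and turn from the pose measured when the call began, along the tool's axes at that moment; what a row does not reach only later rows make up. A row lasts 1/10 s, in which the tool goes at most 50 mm and 8.59 degrees, less where a joint would pass 70% of its speed; a pose out of reach is approached as far as the arm can. A call with a gripper value outside its range is refused whole. "jaw" is the closure, from -1 (fully open) to 1 (shut), set as the call begins (left out, the last holds). The fingers move at their own pace and stop on an object; the grip force is fixed at half the most. Time passes only in rows, so rows that repeat a pose let the fingers close. It gives the time, the measured TCP pose, the force and the opening at its end, in the units of the state.
- robot.read_state(): the state, without advancing time (a new reading comes with each control period).
- imaging.read_camera(name): name is "scene" or "top" or "wrist"; returns (picture, depth): 400x640x3 uint8, blue, green, red; 400x640 float32, mm along the optical axis (not along the pixel's ray), 0 where there is no reading.
- imaging.get_calibration(name): a dict with "fx", "fy", "cx", "cy" (pixels), "rvec" (rotation vector, rad) and "tvec" (3), from world to camera coordinates, as OpenCV has them. Camera axes: x right, y down, z forward; pixel columns grow to the right and rows downward; lengths in mm; the calibration is good to about 2 mm. A picture is of the moment at which its call begins: read the wrist's pose just before it. get_calibration takes no time and is no camera call; for the wrist camera it gives the pose at the moment of the call.
- robot.finish_job(): hands the job in, once; it reports no verdict.
The state is a dict: "time": time; "joints": joint angles; "qvel": joint speeds; "joint_efforts": joint torques, N m; "eef_pos": TCP position; "orientation": TCP orientation; "contact_force": force on the tool from outside, world axes, zero at the start; "ft_torque": the same for the moment, N m; "grip_width": finger opening in mm.
Only numpy, scipy, OpenCV 4.12 (cv2) and the standard library are available. Lean on these libraries where they do the work, as an engineer would, in place of code of your own. Each camera call takes 0.05 s, during which the arm holds its last target. There are 200 camera calls.

## Working session

There is one attempt and no reset: what is moved stays moved. The work goes in short steps, Python scripts to look and compute and a tool call to move; the robot and the scene stay as the last step left them, time stands still between calls to the robot, and variables do not carry over. Pictures are saved under pics/ and viewed, about 8 in all and at most 12, crops included, and the job is handed in when it is done.

Besides the shell and the picture viewer there is one more tool, called after "Call:" as name(argument=value, ...), one argument or row to a line, values as JSON. arm_command: Moves the arm, as the interface text tells. Its arguments: {"type":"object","properties":{"rows":{"type":"array","items":{"type":"object","properties":{"dx":{"type":"number"},"dy":{"type":"number"},"dz":{"type":"number"},"yaw":{"type":"number"}}}},"jaw":{"type":"number"}},"required":["rows"]}

```bash
ls; mkdir -p pics; cat > h.py <<'E'
import numpy as np, cv2
from cell import robot, imaging
def snap(n):
    c=imaging.get_calibration(n); p,d=imaging.read_camera(n); return p,d,c
def ray(c,u,v,z):
    R=cv2.Rodrigues(np.array(c['rvec'],float))[0]; t=np.array(c['tvec'],float).ravel()
    o=-R.T@t; d=R.T@np.array([(u-c['cx'])/c['fx'],(v-c['cy'])/c['fy'],1.])
    return o+d*(z-o[2])/d[2]
def cloud(c,d):
    R=cv2.Rodrigues(np.array(c['rvec'],float))[0]; t=np.array(c['tvec'],float).ravel()
    v,u=np.mgrid[:d.shape[0],:d.shape[1]]
    P=np.stack([(u-c['cx'])/c['fx']*d,(v-c['cy'])/c['fy']*d,d],-1)
    return (P-t)@R
def proj(c,P):
    K=np.array([[c['fx'],0,c['cx']],[0,c['fy'],c['cy']],[0,0,1]])
    return cv2.projectPoints(np.array(P,float).reshape(-1,1,3),np.array(c['rvec'],float),np.array(c['tvec'],float),K,None)[0].reshape(-1,2)
E
python3 - <<'E'
from h import *
p,d,c=snap('top'); cv2.imwrite('pics/top.png',p); np.savez('top.npz',p=p,d=d)
s,ds,cs=snap('scene'); cv2.imwrite('pics/scene.png',s)
print(c); print(robot.read_state(), robot.finger_overhang)
E
```

```text
pics
{'fx': 367.3364604768992, 'fy': 367.3364604768992, 'cx': 327.65024582556373, 'cy': 204.65875052775937, 'rvec': array([ 2.1309631 , -2.16031604,  0.1273906 ]), 'tvec': array([  3.045263  , 564.59316447, 882.31411857])}
{'time': 0.1, 'joints': array([-71.56946281,  27.37084983,   1.27890586,  89.16939228,
        -0.6589974 ,  63.55762853,  -4.76342626]), 'qvel': array([ 0.08656584, -0.01696742,  0.01297748, -0.14847699, -0.00889228,
       -0.09418045, -0.04828273]), 'joint_efforts': array([ 3.79852660e-03, -5.84092212e+01,  1.53998628e+00, -2.73315167e+01,
       -5.42282418e-02,  1.30820021e-02,  5.96366885e-05]), 'eef_pos': array([281.03954486, 613.1752368 , 240.80493345]), 'orientation': array([-1.79909639e+02,  5.87213254e-03,  1.55375879e+02]), 'contact_force': array([0.19715936, 0.39323491, 0.30640127]), 'ft_torque': array([-0.0025056 , -0.05357321, -0.01447235]), 'grip_width': 87.35187528702707} 19.0
```

View pics/top.png

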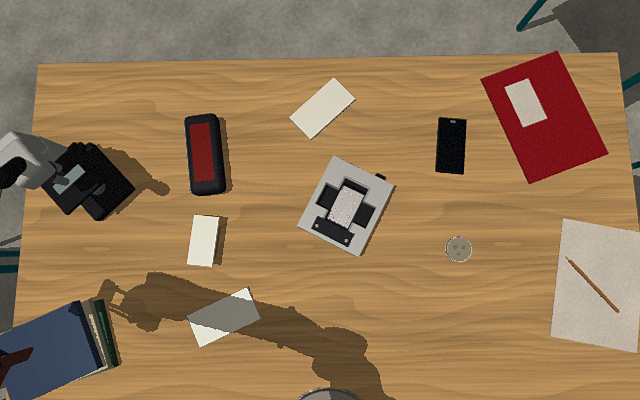

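View pics/scene.png

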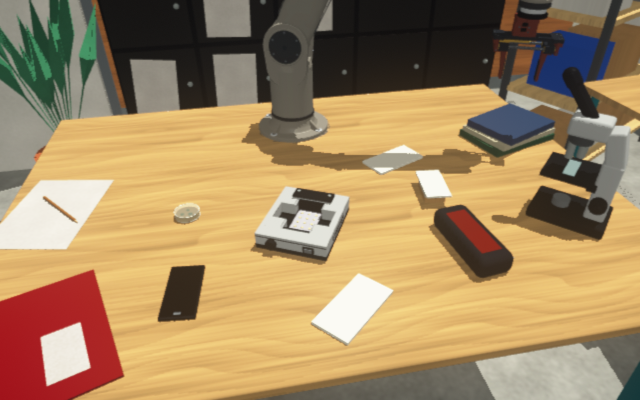

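Candidates for the plate, by top-view pixel:
- (205,240): small white slab on a carton
- (322,108): larger white slab on the desk
- (224,317): larger, shadowed sheet
- (525,102): card on the red folder

The slab on the carton at (205,240) fits the description. The base is at (347,205) with its lip at (332,233), and the dish is at (458,249).

```bash
python3 - <<'E'
from h import *
z=np.load('top.npz'); p,d=z['p'],z['d']; c=imaging.get_calibration('top')
P=cloud(c,d); hsv=cv2.cvtColor(p,cv2.COLOR_BGR2HSV)
def rect(m,h,name):
    n,l,s,ct=cv2.connectedComponentsWithStats(m.astype(np.uint8)); i=1+s[1:,4].argmax()
    cn=max(cv2.findContours((l==i).astype(np.uint8),0,1)[0],key=cv2.contourArea)
    W=np.array([ray(c,u,v,h)[:2] for u,v in cn[:,0]],np.float32)
    r=cv2.minAreaRect(W); print(name,r,cv2.boxPoints(r).round().tolist(),'z',np.median(P[...,2][l==i])); return r
H=P[...,2]
def win(x0,x1,y0,y1):
    m=np.zeros(d.shape,bool); m[y0:y1,x0:x1]=1; return m
white=(hsv[...,1]<60)&(hsv[...,2]>170)
rect(win(180,225,205,275)&white,36,'plate')
rect(win(285,360,70,145)&white,6,'other1')
rect(win(180,265,280,355)&(hsv[...,1]<60),6,'other2')
rect(win(290,402,145,265)&(hsv[...,1]<60)&(H>25),46,'base')
rect(win(290,402,205,265)&(hsv[...,2]<60)&(H>44),54,'lip')
rect(win(435,485,225,275)&(H>9),18,'dish'); rect(win(435,485,225,275)&(hsv[...,1]<90),18,'dishcol')
a=p[190:280,165:245]; b=p[150:265,290:400]
cv2.imwrite('pics/crop.png',np.hstack([cv2.resize(a,(400,450)),cv2.resize(b,(400,450))]))
E
```

```text
plate ((480.44305419921875, 308.3830261230469), (63.5294075012207, 123.58761596679688), 83.5003433227539) [[415.0, 284.0], [538.0, 270.0], [545.0, 333.0], [423.0, 347.0]] z 36.09916858005097
other1 ((832.4003295898438, 8.627159118652344), (84.44330596923828, 163.20858764648438), 42.42313766479492) [[746.0, 40.0], [856.0, -80.0], [919.0, -23.0], [809.0, 97.0]] z 8.754812280911814
other2 ((290.12945556640625, 259.9219665527344), (85.1605224609375, 166.9588623046875), 24.49729347229004) [[217.0, 318.0], [286.0, 166.0], [363.0, 202.0], [294.0, 354.0]] z 7.96143866918645
base ((564.100341796875, -49.019134521484375), (169.87823486328125, 204.7419891357422), 62.36866760253906) [[434.0, -77.0], [615.0, -172.0], [694.0, -21.0], [513.0, 74.0]] z 46.674676429267315
lip ((498.6340026855469, -15.582500457763672), (97.17357635498047, 36.47993087768555), 62.05241394042969) [[460.0, -50.0], [492.0, -67.0], [538.0, 19.0], [505.0, 36.0]] z 54.848172177838116
dish ((450.51806640625, -329.82672119140625), (64.6216049194336, 59.67351531982422), 89.23509216308594) [[420.0, -362.0], [480.0, -363.0], [481.0, -298.0], [421.0, -297.0]] z 18.385383590587807
dishcol ((451.67181396484375, -329.4818115234375), (64.77188873291016, 62.66450119018555), 86.85972595214844) [[419.0, -360.0], [481.0, -364.0], [485.0, -299.0], [422.0, -295.0]] z 18.244078118893825
```

View pics/crop.png

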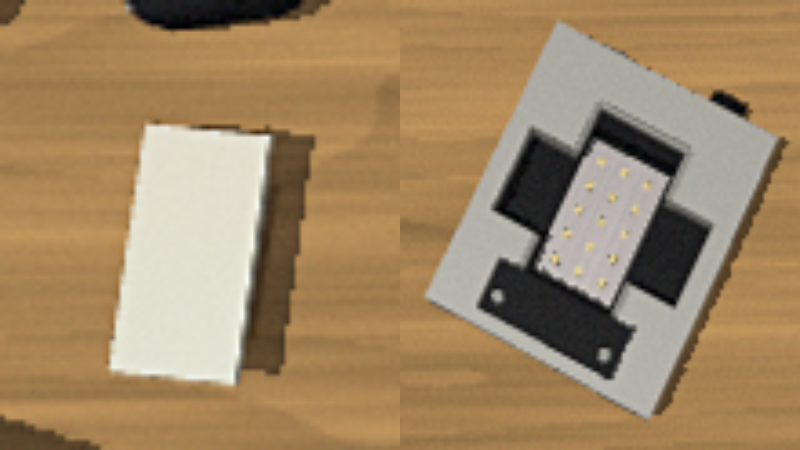

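The crop confirms the slab at (205,240) is the 64x124 mm plate. The lip (black, two screws) is on the base's lower-left end. Next I move above the plate.

```bash
cat >> h.py <<'E'
def go(x,y,z,yaw=None):
    s=robot.read_state(); p=np.array(s['eef_pos']); Y=np.radians(s['orientation'][2])
    d=np.array([x,y,z])-p; a=np.array([np.cos(Y),np.sin(Y)]); b=np.array([np.sin(Y),-np.cos(Y)])
    dy=0 if yaw is None else (np.degrees(Y)-yaw+180)%360-180
    print('t',s['time'],'pos',p.round(1),np.round(s['orientation'],2),'F',np.round(s['contact_force'],1),'w',round(s['grip_width'],1))
    print('MOVE dx %.4f dy %.4f dz %.4f yaw %.2f'%(d[:2]@a/1e3,d[:2]@b/1e3,-d[2]/1e3,dy))
E
python3 -c "
from h import *
go(480.4,308.4,150,173.5)"
```

```text
t 0.1 pos [281.  613.2 240.8] [-1.7991e+02  1.0000e-02  1.5538e+02] F [0.2 0.4 0.3] w 87.4
MOVE dx -0.3082 dy -0.1940 dz 0.0908 yaw -18.12
```

Call:
arm_command(
  rows=[
    {"dx":-0.04,"dy":-0.025,"dz":0.005,"yaw":-3},
    {"dx":-0.08,"dy":-0.05,"dz":0.015,"yaw":-6},
    {"dx":-0.12,"dy":-0.075,"dz":0.027,"yaw":-9},
    {"dx":-0.16,"dy":-0.1,"dz":0.04,"yaw":-12},
    {"dx":-0.2,"dy":-0.126,"dz":0.053,"yaw":-15},
    {"dx":-0.24,"dy":-0.15,"dz":0.066,"yaw":-18.1},
    {"dx":-0.28,"dy":-0.175,"dz":0.079,"yaw":-18.1},
    {"dx":-0.308,"dy":-0.194,"dz":0.091,"yaw":-18.1},
  ],
  jaw=-1,
)

```text
time: 0.9
eef_pos: [481.8, 304.7, 149.4]
orientation: [-179.8, -0.0, 173.3]
contact_force: [0.7, 0.4, -0.5]
grip_width: 87.8
```

Call:
arm_command(
  rows=[
    {"dx":0},
    {"dx":0},
  ],
)

```text
invalid input at $.rows[0]: expected keys dx, dy, dz, yaw
```

```bash
python3 - <<'E'
from h import *
go(480.4,308.4,33,173.5)
p,d,c=snap('wrist'); cv2.imwrite('pics/w1.png',p)
hsv=cv2.cvtColor(p,cv2.COLOR_BGR2HSV); m=((hsv[...,1]<60)&(hsv[...,2]>150)).astype(np.uint8)
for cn in cv2.findContours(m,0,1)[0]:
    if cv2.contourArea(cn)>2000:
        W=np.array([ray(c,u,v,36)[:2] for u,v in cn[:,0]],np.float32); r=cv2.minAreaRect(W); print(r,cv2.boundingRect(cn),cv2.boxPoints(r).round(1).tolist())
E
```

```text
t 0.9 pos [481.8 304.7 149.4] [-179.84   -0.    173.31] F [ 0.7  0.4 -0.5] w 87.8
MOVE dx 0.0018 dy 0.0035 dz 0.1164 yaw -0.19
((479.7159118652344, 307.7525329589844), (64.24569702148438, 123.25892639160156), 83.63017272949219) (284, 124, 79, 139) [[414.8999938964844, 282.70001220703125], [537.4000244140625, 269.0], [544.5, 332.79998779296875], [422.0, 346.5]]
((345.4172058105469, 243.08731079101562), (115.59831237792969, 50.82579803466797), 83.30216979980469) (139, 0, 156, 74) [[313.3999938964844, 188.60000610351562], [363.8999938964844, 182.6999969482422], [377.3999938964844, 297.5], [326.8999938964844, 303.5]]
```

View pics/w1.png

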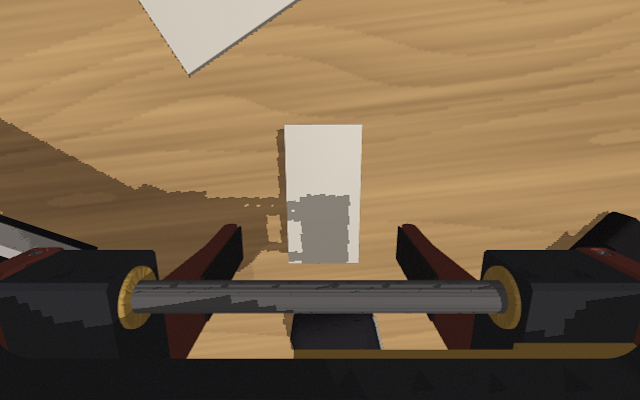

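The wrist view puts the plate at (480,308), yaw -6.4°, between the open fingers, which agrees with the top view. Descending.

Call:
arm_command(
  rows=[
    {"dx":0.002,"dy":0.0035,"dz":0.02,"yaw":-0.2},
    {"dx":0.002,"dy":0.0035,"dz":0.045,"yaw":-0.2},
    {"dx":0.002,"dy":0.0035,"dz":0.07,"yaw":-0.2},
    {"dx":0.002,"dy":0.0035,"dz":0.09,"yaw":-0.2},
    {"dx":0.002,"dy":0.0035,"dz":0.105,"yaw":-0.2},
    {"dx":0.002,"dy":0.0035,"dz":0.116,"yaw":-0.2},
    {"dx":0.002,"dy":0.0035,"dz":0.116,"yaw":-0.2},
  ],
)

```text
time: 1.65
eef_pos: [481.4, 300.9, 30.2]
orientation: [-179.5, -0.1, 173.2]
contact_force: [-0.1, 0.9, 0.3]
grip_width: 87.8
```

Call:
arm_command(
  rows=[
    {"dx":0,"dy":0,"dz":0,"yaw":0},
    {"dx":0,"dy":0,"dz":0,"yaw":0},
    {"dx":0,"dy":0,"dz":0,"yaw":0},
    {"dx":0,"dy":0,"dz":0,"yaw":0},
    {"dx":0,"dy":0,"dz":0,"yaw":0},
    {"dx":0,"dy":0,"dz":0,"yaw":0},
  ],
  jaw=1,
)

```text
time: 2.25
eef_pos: [481.9, 301.7, 31.0]
orientation: [-179.5, -0.1, 173.2]
contact_force: [-1.2, 0.9, 5.9]
grip_width: 63.4
```

Call:
arm_command(
  rows=[
    {"dx":0,"dy":0,"dz":-0.005,"yaw":0},
    {"dx":0,"dy":0,"dz":-0.015,"yaw":0},
    {"dx":0,"dy":0,"dz":-0.03,"yaw":0},
    {"dx":0,"dy":0,"dz":-0.05,"yaw":0},
    {"dx":0,"dy":0,"dz":-0.07,"yaw":0},
    {"dx":0,"dy":0,"dz":-0.09,"yaw":0},
    {"dx":0,"dy":0,"dz":-0.09,"yaw":0},
    {"dx":0,"dy":0,"dz":-0.09,"yaw":0},
  ],
)

```text
time: 3.05
eef_pos: [482.1, 302.2, 121.5]
orientation: [-179.6, -0.0, 173.2]
contact_force: [-0.1, -0.5, -2.1]
grip_width: 63.5
```

```bash
python3 - <<'E'
from h import *
# hover: plate centre 60mm toward base +x side not yet; go above base centre
go(562,-48,120,152.3)
p,d,c=snap('wrist'); cv2.imwrite('pics/w2.png',p)
P=cloud(c,d); s=robot.read_state(); e=s['eef_pos']
hsv=cv2.cvtColor(p,cv2.COLOR_BGR2HSV); m=(hsv[...,1]<60)&(hsv[...,2]>90)&(abs(P[...,2]-e[2])<25)&(d>0)
q=P[m]; print(len(q),q.min(0),q.max(0))
A=np.c_[q[:,:2]-e[:2],np.ones(len(q))]; print(np.linalg.lstsq(A,q[:,2],rcond=None)[0])
r=cv2.minAreaRect(q[:,:2].astype(np.float32)); print(r)
E
```

```text
t 3.05 pos [482.1 302.2 121.5] [-1.7956e+02 -2.0000e-02  1.7316e+02] F [-0.1 -0.5 -2.1] w 63.5
MOVE dx -0.1210 dy -0.3382 dz 0.0015 yaw 20.86
25103 [414.49987826 264.59416426 103.08935927] [537.45175151 341.34404749 129.14536375]
[2.25662585e-03 1.79883312e-03 1.26602872e+02]
((475.9662170410156, 299.8995361328125), (69.86437225341797, 117.10259246826172), 83.12638854980469)
```

View pics/w2.png

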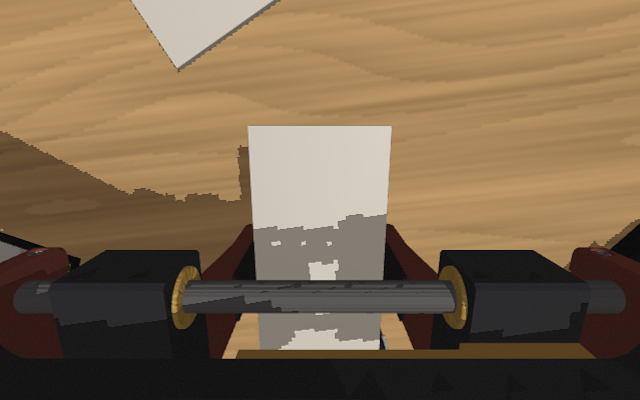

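The plate is held level and centred in the grip; its near edge is at image row 126. I carry it to the +x side of the base.

Call:
arm_command(
  rows=[
    {"dx":-0.01,"dy":-0.022,"dz":0,"yaw":2},
    {"dx":-0.03,"dy":-0.066,"dz":0,"yaw":5},
    {"dx":-0.05,"dy":-0.11,"dz":0,"yaw":8},
    {"dx":-0.07,"dy":-0.155,"dz":0,"yaw":11},
    {"dx":-0.09,"dy":-0.2,"dz":0,"yaw":14},
    {"dx":-0.11,"dy":-0.245,"dz":0,"yaw":17},
    {"dx":-0.13,"dy":-0.29,"dz":0,"yaw":20.9},
    {"dx":-0.145,"dy":-0.325,"dz":0,"yaw":20.9},
  ],
)

```text
time: 3.9
eef_pos: [586.5, -41.7, 122.1]
orientation: [-179.4, 0.0, 152.0]
contact_force: [0.4, 0.1, -1.6]
grip_width: 63.7
```

Call:
arm_command(
  rows=[
    {"dx":0,"dy":-0.02,"dz":0,"yaw":0},
    {"dx":0,"dy":-0.02,"dz":0,"yaw":0},
    {"dx":0,"dy":-0.02,"dz":0,"yaw":0},
    {"dx":0,"dy":-0.02,"dz":0,"yaw":0},
  ],
)

```text
time: 4.3
eef_pos: [577.0, -57.5, 121.7]
orientation: [-179.4, -0.0, 152.2]
contact_force: [0.2, 0.7, -1.3]
grip_width: 63.5
```

```bash
python3 - <<'E'
from h import *
go(597,-66,120,152.3)
p,d,c=snap('wrist'); cv2.imwrite('pics/w3.png',p); np.savez('w3.npz',p=p,d=d); import pickle; pickle.dump((c,robot.read_state()),open('w3.pkl','wb'))
t,dt,ct=snap('top'); cv2.imwrite('pics/top3.png',t[130:290,270:420])
E
```

```text
t 4.3 pos [577.  -57.5 121.7] [-1.7940e+02 -3.0000e-02  1.5215e+02] F [ 0.2  0.7 -1.3] w 63.5
MOVE dx -0.0217 dy 0.0018 dz 0.0017 yaw -0.15
```

View pics/w3.png

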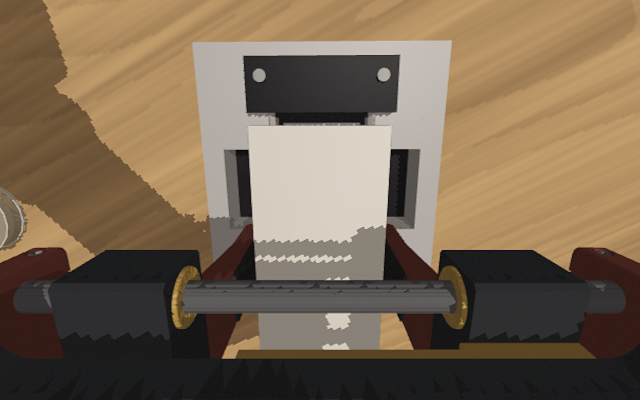

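```bash
cat > meas.py <<'E'
from h import *
def meas(p,d,c,s,hint=None):
    """lip free edge, and plate -x edge, in base-aligned tool frame (X=toward +x of base i.e. -tool x, Y= tool -y?)"""
    g=cv2.cvtColor(p,cv2.COLOR_BGR2HSV); P=cloud(c,d); H=P[...,2]; e=np.array(s['eef_pos']); Y=np.radians(s['orientation'][2])
    a=np.array([np.cos(Y),np.sin(Y)]); b=np.array([np.sin(Y),-np.cos(Y)])
    up=np.arange(400)[:,None]<240
    lip=((g[...,2]<90)&(abs(H-54.5)<5)&up).astype(np.uint8)
    lip=cv2.morphologyEx(lip,cv2.MORPH_OPEN,np.ones((5,5)))
    pl=((g[...,1]<60)&(g[...,2]>110)&(H>e[2]-12)&(H<e[2]+15)&up).astype(np.uint8)
    out={}
    for n,m,h in(('lip',lip,54.5),('plate',pl,None)):
        cn=max(cv2.findContours(m,0,1)[0],key=cv2.contourArea)
        if h is None: h=np.median(H[m>0])
        W=np.array([ray(c,u,v,h)[:2]-e[:2] for u,v in cn[:,0]],np.float32)
        T=np.c_[W@a,W@b].astype(np.float32); r=cv2.minAreaRect(T)
        print(n,'h',round(float(h),1),'px',cv2.boundingRect(cn),'toolx %.1f..%.1f tooly %.1f..%.1f'%(T[:,0].min(),T[:,0].max(),T[:,1].min(),T[:,1].max()),'rect',np.round(r[0],1),np.round(r[1],1),round(r[2],2))
        q=P[m>0]; A=np.c_[(q[:,:2]-e[:2])@a,(q[:,:2]-e[:2])@b,np.ones(len(q))]
        print('  slope(deg along toolx,tooly)',np.degrees(np.linalg.lstsq(A,q[:,2],rcond=None)[0][:2]).round(2))
E
python3 - <<'E'
from meas import *
import pickle
z=np.load('w3.npz'); c,s=pickle.load(open('w3.pkl','rb')); meas(z['p'],z['d'],c,s)
E
```

```text
lip h 54.5 px (244, 55, 155, 58) toolx 72.3..107.1 tooly -49.3..49.9 rect [89.7  0.3] [99.2 34.9] 90.0
  slope(deg along toolx,tooly) [-0.01  0.04]
plate h 126.7 px (248, 126, 144, 114) toolx 11.0..64.4 tooly -32.3..31.8 rect [37.7 -0.3] [64.1 53.4] 89.98
  slope(deg along toolx,tooly) [ 0.01 -0.06]
```

The lip free edge is 72.3 mm ahead of the TCP and the plate edge 64.4 mm; lateral offset is under 1 mm and yaw is matched. Next I lower to hover, with the +x end above the deck rim.

Call:
arm_command(
  rows=[
    {"dx":0.0023,"dy":0.0013,"dz":0.01,"yaw":0},
    {"dx":0.0023,"dy":0.0013,"dz":0.025,"yaw":0},
    {"dx":0.0023,"dy":0.0013,"dz":0.04,"yaw":0},
    {"dx":0.0023,"dy":0.0013,"dz":0.053,"yaw":0},
    {"dx":0.0023,"dy":0.0013,"dz":0.062,"yaw":0},
    {"dx":0.0023,"dy":0.0013,"dz":0.068,"yaw":0},
    {"dx":0.0023,"dy":0.0013,"dz":0.07,"yaw":0},
    {"dx":0.0023,"dy":0.0013,"dz":0.07,"yaw":0},
  ],
)

```text
time: 5.2
eef_pos: [575.6, -56.0, 51.9]
orientation: [-179.4, -0.0, 152.2]
contact_force: [-0.4, -0.3, -1.3]
grip_width: 63.3
```

```bash
python3 - <<'E'
from meas import *
go(577,-57.5,52,152.15)
s=robot.read_state(); p,d,c=snap('wrist'); cv2.imwrite('pics/w4.png',p); meas(p,d,c,s)
E
```

```text
t 5.2 pos [575.6 -56.   51.9] [-179.41   -0.    152.17] F [-0.4 -0.3 -1.3] w 63.3
MOVE dx -0.0020 dy -0.0006 dz -0.0001 yaw 0.02
lip h 54.5 px (200, 25, 239, 88) toolx 70.3..105.1 tooly -50.1..49.5 rect [87.7 -0.3] [99.6 34.8] 89.98
  slope(deg along toolx,tooly) [0.28 0.04]
plate h 46.5 px (125, 4, 392, 236) toolx 6.5..115.3 tooly -84.9..84.9 rect [61.   0.1] [169.5 108.2] 89.75
  slope(deg along toolx,tooly) [-4.97  0.1 ]
```

Aligned. Now I lower slowly, so the deck rim tips the +x end up in the grip.

Call:
arm_command(
  rows=[
    {"dx":0,"dy":0,"dz":0.001,"yaw":0},
    {"dx":0,"dy":0,"dz":0.002,"yaw":0},
    {"dx":0,"dy":0,"dz":0.003,"yaw":0},
    {"dx":0,"dy":0,"dz":0.004,"yaw":0},
    {"dx":0,"dy":0,"dz":0.005,"yaw":0},
    {"dx":0,"dy":0,"dz":0.006,"yaw":0},
    {"dx":0,"dy":0,"dz":0.007,"yaw":0},
    {"dx":0,"dy":0,"dz":0.007,"yaw":0},
  ],
)

```text
time: 6.05
eef_pos: [575.7, -56.0, 45.4]
orientation: [-179.4, 0.0, 152.2]
contact_force: [-2.9, -0.2, 3.2]
grip_width: 63.9
```

```bash
cat > tilt.py <<'E'
from h import *
def tilt(p,d,c,s,x0=20,x1=60):
    P=cloud(c,d); e=np.array(s['eef_pos']); Y=np.radians(s['orientation'][2]); W=P-e
    X=W[...,0]*np.cos(Y)+W[...,1]*np.sin(Y); T=W[...,0]*np.sin(Y)-W[...,1]*np.cos(Y)
    m=(X>x0)&(X<x1)&(abs(T)<28)&(abs(W[...,2]-4)<16)&(d>0)
    for a in range(x0,x1+10,5):
        k=m&(X>=a)&(X<a+5)
        if k.sum()>20: print((a,round(float(np.median(P[...,2][k])),1)),end=' ')
    A=np.c_[X[m],T[m],np.ones(m.sum())]; k=np.linalg.lstsq(A,P[...,2][m],rcond=None)[0]
    print('\ntilt deg',np.degrees(np.arctan(k[:2])).round(2),'top at TCP',k[2].round(1),'tcp z',e[2].round(1))
E
python3 - <<'E'
from tilt import *
go(575.6,-56,42,152.17)
s=robot.read_state(); p,d,c=snap('wrist'); cv2.imwrite('pics/w5.png',p); tilt(p,d,c,s)
E
```

```text
t 6.05 pos [575.7 -56.   45.4] [-1.7943e+02  2.0000e-02  1.5217e+02] F [-2.9 -0.2  3.2] w 63.9
MOVE dx 0.0001 dy -0.0000 dz 0.0034 yaw -0.00
(20, 49.8) (25, 49.6) (30, 49.5) (35, 49.4) (40, 49.1) (45, 49.0) (50, 48.9) (55, 48.8) 
tilt deg [-1.79 -0.03] top at TCP 50.5 tcp z 45.4
```

View pics/w5.png

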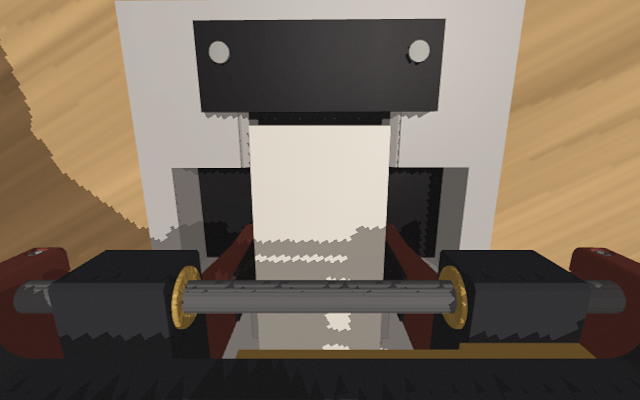

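The plate pivots in the grip as hoped: 1.8° so far, with about 4 N. Continuing.

Call:
arm_command(
  rows=[
    {"dx":0,"dy":0,"dz":0.001,"yaw":0},
    {"dx":0,"dy":0,"dz":0.0015,"yaw":0},
    {"dx":0,"dy":0,"dz":0.002,"yaw":0},
    {"dx":0,"dy":0,"dz":0.0025,"yaw":0},
    {"dx":0,"dy":0,"dz":0.003,"yaw":0},
    {"dx":0,"dy":0,"dz":0.0035,"yaw":0},
    {"dx":0,"dy":0,"dz":0.0035,"yaw":0},
  ],
)

```text
time: 6.8
eef_pos: [575.8, -56.0, 41.9]
orientation: [-179.4, 0.0, 152.2]
contact_force: [-1.5, -0.4, 4.1]
grip_width: 63.5
```

Call:
arm_command(
  rows=[
    {"dx":0,"dy":0,"dz":-0.001,"yaw":0},
    {"dx":0,"dy":0,"dz":-0.002,"yaw":0},
    {"dx":0,"dy":0,"dz":-0.003,"yaw":0},
    {"dx":0,"dy":0,"dz":-0.004,"yaw":0},
    {"dx":0,"dy":0,"dz":-0.005,"yaw":0},
    {"dx":0,"dy":0,"dz":-0.0055,"yaw":0},
    {"dx":0,"dy":0,"dz":-0.0055,"yaw":0},
  ],
)

```text
time: 7.5
eef_pos: [575.8, -56.0, 47.4]
orientation: [-179.4, 0.0, 152.2]
contact_force: [-0.5, -0.6, -1.0]
grip_width: 63.7
```

```bash
python3 - <<'E'
from tilt import *
from meas import meas
go(575.6,-56,48,152.17)
s=robot.read_state(); p,d,c=snap('wrist'); cv2.imwrite('pics/w6.png',p); tilt(p,d,c,s); meas(p,d,c,s)
g=cv2.cvtColor(p,cv2.COLOR_BGR2HSV)
print([(r,g[r,320].tolist()) for r in range(95,150,3)])
print('edge toolx for row r at z: ')
e=s['eef_pos'];Y=np.radians(s['orientation'][2])
for r in (110,115,120,125,130):
  w=ray(c,320,r,e[2]-1)-e; print(r,(w[0]*np.cos(Y)+w[1]*np.sin(Y)).round(1))
E
```

```text
t 7.5 pos [575.8 -56.   47.4] [-1.7943e+02  3.0000e-02  1.5217e+02] F [-0.5 -0.6 -1. ] w 63.7
MOVE dx 0.0002 dy -0.0001 dz -0.0006 yaw -0.00
(20, 51.0) (25, 50.6) (30, 50.2) (35, 49.8) (40, 49.5) (45, 49.1) (50, 48.7) (55, 48.3) 
tilt deg [-4.33  0.08] top at TCP 52.7 tcp z 47.4
lip h 54.5 px (195, 21, 248, 92) toolx 70.2..105.3 tooly -50.2..49.4 rect [87.9 -0.4] [99.5 35.1] 89.7
  slope(deg along toolx,tooly) [-0.02  0.06]
plate h 46.4 px (118, 0, 405, 240) toolx 8.3..115.4 tooly -85.0..84.8 rect [62. -0.] [169.5 106.7] 89.75
  slope(deg along toolx,tooly) [-1.73  0.15]
[(95, [160, 14, 56]), (98, [0, 5, 53]), (101, [170, 14, 54]), (104, [170, 14, 54]), (107, [0, 10, 53]), (110, [165, 20, 51]), (113, [0, 9, 30]), (116, [150, 20, 26]), (119, [150, 11, 24]), (122, [0, 10, 26]), (125, [17, 33, 139]), (128, [18, 22, 228]), (131, [18, 22, 228]), (134, [17, 22, 228]), (137, [17, 22, 228]), (140, [17, 23, 228]), (143, [17, 23, 228]), (146, [18, 22, 227]), (149, [18, 22, 227])]
edge toolx for row r at z: 
110 71.3
115 69.1
120 66.9
125 64.6
130 62.4
```

Tilt is 4.3°. The -x end's underside is at 42 mm and its top at 48 mm, between the ledge (40) and the lip (50.5). Now I tuck it in by 12.8 mm.

Call:
arm_command(
  rows=[
    {"dx":0.002,"dy":0,"dz":0,"yaw":0},
    {"dx":0.004,"dy":0,"dz":0,"yaw":0},
    {"dx":0.006,"dy":0,"dz":0,"yaw":0},
    {"dx":0.008,"dy":0,"dz":0,"yaw":0},
    {"dx":0.01,"dy":0,"dz":0,"yaw":0},
    {"dx":0.0115,"dy":0,"dz":0,"yaw":0},
    {"dx":0.0125,"dy":0,"dz":0,"yaw":0},
    {"dx":0.0125,"dy":0,"dz":0,"yaw":0},
  ],
)

```text
time: 8.35
eef_pos: [564.6, -50.1, 47.4]
orientation: [-179.4, 0.0, 152.2]
contact_force: [-0.4, -0.4, -1.2]
grip_width: 63.4
```

```bash
python3 - <<'E'
from tilt import *
from meas import meas
go(575.6,-56,41,152.17)
s=robot.read_state(); p,d,c=snap('wrist'); cv2.imwrite('pics/w7.png',p); tilt(p,d,c,s,15,50); meas(p,d,c,s)
E
```

```text
t 8.35 pos [564.6 -50.1  47.4] [-1.7943e+02  2.0000e-02  1.5217e+02] F [-0.4 -0.4 -1.2] w 63.4
MOVE dx -0.0125 dy -0.0001 dz 0.0064 yaw 0.00
(15, 51.3) (20, 50.9) (25, 50.5) (30, 50.2) (35, 49.8) (40, 49.4) (45, 49.1) 
tilt deg [-4.29  0.06] top at TCP 52.6 tcp z 47.4
lip h 54.5 px (198, 55, 242, 87) toolx 57.9..92.7 tooly -50.2..49.4 rect [75.3 -0.4] [99.6 34.8] 89.93
  slope(deg along toolx,tooly) [-0.06  0.06]
plate h 46.4 px (123, 33, 395, 207) toolx 8.3..102.9 tooly -85.0..84.8 rect [55.7 -0.1] [169.5  94. ] 89.75
  slope(deg along toolx,tooly) [-1.88  0.12]
```

View pics/w7.png

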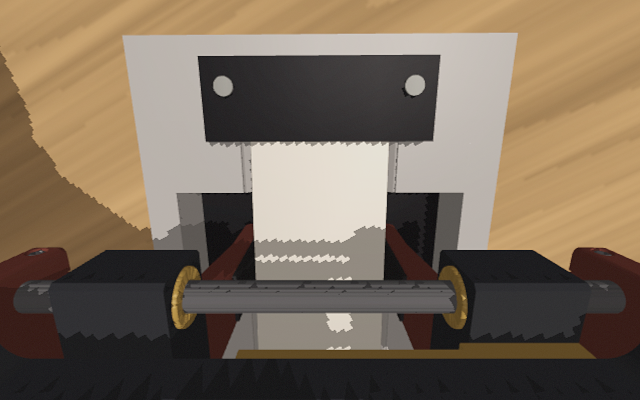

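The end is tucked 6.5 mm under the lip (edge at x ≈ -61.5) with no contact force. Now I lower the other edge slowly.

Call:
arm_command(
  rows=[
    {"dx":0,"dy":0,"dz":0.0006,"yaw":0},
    {"dx":0,"dy":0,"dz":0.0012,"yaw":0},
    {"dx":0,"dy":0,"dz":0.0018,"yaw":0},
    {"dx":0,"dy":0,"dz":0.0024,"yaw":0},
    {"dx":0,"dy":0,"dz":0.003,"yaw":0},
    {"dx":0,"dy":0,"dz":0.0036,"yaw":0},
    {"dx":0,"dy":0,"dz":0.0042,"yaw":0},
    {"dx":0,"dy":0,"dz":0.0045,"yaw":0},
  ],
)

```text
time: 9.2
eef_pos: [565.0, -50.3, 43.1]
orientation: [-179.4, 0.1, 152.2]
contact_force: [0.3, -1.3, 2.0]
grip_width: 63.6
```

```bash
python3 - <<'E'
from tilt import *
go(564.6,-50.1,41,152.17)
s=robot.read_state(); p,d,c=snap('wrist'); tilt(p,d,c,s,15,50)
E
```

```text
t 9.2 pos [565.  -50.3  43.1] [-1.7944e+02  7.0000e-02  1.5217e+02] F [ 0.3 -1.3  2. ] w 63.6
MOVE dx 0.0005 dy -0.0000 dz 0.0021 yaw -0.00
(15, 47.8) (20, 47.6) (25, 47.4) (30, 47.2) (35, 47.0) (40, 46.8) (45, 46.7) 
tilt deg [-2.09  0.06] top at TCP 48.4 tcp z 43.1
```

Call:
arm_command(
  rows=[
    {"dx":0,"dy":0,"dz":0.0004,"yaw":0},
    {"dx":0,"dy":0,"dz":0.0008,"yaw":0},
    {"dx":0,"dy":0,"dz":0.0012,"yaw":0},
    {"dx":0,"dy":0,"dz":0.0016,"yaw":0},
    {"dx":0,"dy":0,"dz":0.002,"yaw":0},
    {"dx":0,"dy":0,"dz":0.002,"yaw":0},
  ],
)

```text
time: 9.85
eef_pos: [565.2, -50.4, 41.1]
orientation: [-179.5, 0.1, 152.2]
contact_force: [1.0, -1.1, 3.2]
grip_width: 63.4
```

```bash
python3 - <<'E'
from tilt import *
go(564.6,-50.1,41,152.17)
s=robot.read_state(); p,d,c=snap('wrist'); tilt(p,d,c,s,15,50)
E
```

```text
t 9.85 pos [565.2 -50.4  41.1] [-1.7945e+02  9.0000e-02  1.5216e+02] F [ 1.  -1.1  3.2] w 63.4
MOVE dx 0.0007 dy -0.0000 dz 0.0001 yaw -0.01
(15, 46.4) (20, 46.4) (25, 46.3) (30, 46.3) (35, 46.3) (40, 46.3) (45, 46.2) 
tilt deg [-0.43  0.06] top at TCP 46.6 tcp z 41.1
```

Call:
arm_command(
  rows=[
    {"dx":0,"dy":0,"dz":0.0003,"yaw":0},
    {"dx":0,"dy":0,"dz":0.0005,"yaw":0},
    {"dx":0,"dy":0,"dz":0.0007,"yaw":0},
    {"dx":0,"dy":0,"dz":0.0007,"yaw":0},
    {"dx":0,"dy":0,"dz":0.0007,"yaw":0},
  ],
)

```text
time: 10.4
eef_pos: [565.3, -50.4, 40.7]
orientation: [-179.5, 0.1, 152.2]
contact_force: [0.4, -0.2, 6.7]
grip_width: 63.5
```

```bash
python3 - <<'E'
from tilt import *
go(564.6,-50.1,41,152.17)
s=robot.read_state(); p,d,c=snap('wrist'); tilt(p,d,c,s,15,50)
E
```

```text
t 10.4 pos [565.3 -50.4  40.7] [-1.7946e+02  1.0000e-01  1.5216e+02] F [ 0.4 -0.2  6.7] w 63.5
MOVE dx 0.0007 dy -0.0001 dz -0.0003 yaw -0.01
(15, 46.1) (20, 46.1) (25, 46.2) (30, 46.1) (35, 46.2) (40, 46.1) (45, 46.1) 
tilt deg [-0.04  0.05] top at TCP 46.2 tcp z 40.7
```

The plate is flat (0.04°, top flush) and seated with about 7 N. I open inside the scallops and rise.

Call:
arm_command(
  rows=[
    {"dx":0,"dy":0,"dz":0,"yaw":0},
    {"dx":0,"dy":0,"dz":0,"yaw":0},
    {"dx":0,"dy":0,"dz":0,"yaw":0},
    {"dx":0,"dy":0,"dz":0,"yaw":0},
    {"dx":0,"dy":0,"dz":0,"yaw":0},
  ],
  jaw=-1,
)

```text
time: 10.95
eef_pos: [565.2, -50.3, 40.5]
orientation: [-179.4, 0.1, 152.2]
contact_force: [-0.6, -0.8, 1.1]
grip_width: 87.6
```

Call:
arm_command(
  rows=[
    {"dx":0,"dy":0,"dz":-0.01,"yaw":0},
    {"dx":0,"dy":0,"dz":-0.025,"yaw":0},
    {"dx":0,"dy":0,"dz":-0.045,"yaw":0},
    {"dx":0,"dy":0,"dz":-0.065,"yaw":0},
    {"dx":-0.02,"dy":0,"dz":-0.085,"yaw":0},
    {"dx":-0.04,"dy":0,"dz":-0.105,"yaw":0},
    {"dx":-0.06,"dy":0,"dz":-0.12,"yaw":0},
    {"dx":-0.06,"dy":0,"dz":-0.12,"yaw":0},
  ],
)

```text
time: 11.75
eef_pos: [622.1, -79.0, 164.6]
orientation: [-179.6, 0.5, 152.1]
contact_force: [-0.7, -1.1, 0.2]
grip_width: 87.5
```

```bash
python3 - <<'E'
from h import *
s=robot.read_state(); p,d,c=snap('wrist'); cv2.imwrite('pics/w8.png',p); np.savez('w8.npz',p=p,d=d)
go(451,-329.7,120)
P=cloud(c,d); g=cv2.cvtColor(p,cv2.COLOR_BGR2HSV); e=np.array(s['eef_pos']);Y=np.radians(s['orientation'][2])
m=((g[...,0]<30)&(g[...,1]>12)&(g[...,1]<50)&(g[...,2]>120)&(abs(P[...,2]-46)<4)).astype(np.uint8)
m=cv2.morphologyEx(m,cv2.MORPH_OPEN,np.ones((5,5)))
cn=max(cv2.findContours(m,0,1)[0],key=cv2.contourArea); print(cv2.boundingRect(cn))
W=np.array([ray(c,u,v,46)[:2] for u,v in cn[:,0]],np.float32); r=cv2.minAreaRect(W); print(r, cv2.boxPoints(r).round(1).tolist())
q=P[m>0]; A=np.c_[q[:,:2]-q[:,:2].mean(0),np.ones(len(q))]; k=np.linalg.lstsq(A,q[:,2],rcond=None)[0]; print('slope deg',np.degrees(k[:2]),k[2])
gr=(g[...,1]<12)&(g[...,2]>120)&(abs(P[...,2]-46)<4); print('deck z',np.median(P[...,2][gr]))
t,dt,ct=snap('top'); cv2.imwrite('pics/top8.png',t)
E
```

```text
t 11.8 pos [619.9 -77.9 162.7] [-179.53    0.27  152.1 ] F [-1.4  0.4 -1.6] w 87.9
MOVE dx 0.0315 dy -0.3015 dz 0.0427 yaw 0.00
(207, 0, 224, 232)
((567.5028076171875, -51.362823486328125), (169.75799560546875, 186.81094360351562), 62.41172409057617) [[445.3999938964844, -83.30000305175781], [611.0, -169.8000030517578], [689.5999755859375, -19.399999618530273], [524.0, 67.0999984741211]]
slope deg [0.05085392 0.02110129] 46.080779416770156
deck z nan
  return _methods._mean(a, axis=axis, dtype=dtype,
  ret = ret.dtype.type(ret / rcount)
```

View pics/w8.png

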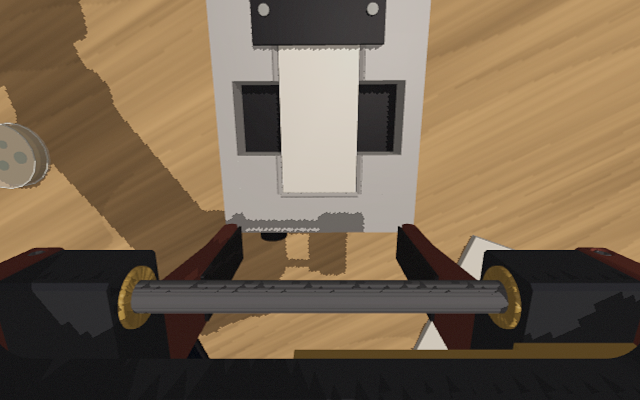

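The plate is flat and flush under the lip, with even margins (plate columns 279–357, +x edge at row 193). Deck and plate fit one plane at 46.1 mm. Next, the dish.

Call:
arm_command(
  rows=[
    {"dx":0.003,"dy":-0.03,"dz":0.0,"yaw":0},
    {"dx":0.007,"dy":-0.07,"dz":0.0,"yaw":0},
    {"dx":0.011,"dy":-0.11,"dz":0.005,"yaw":0},
    {"dx":0.015,"dy":-0.15,"dz":0.01,"yaw":0},
    {"dx":0.02,"dy":-0.195,"dz":0.02,"yaw":0},
    {"dx":0.025,"dy":-0.24,"dz":0.03,"yaw":0},
    {"dx":0.03,"dy":-0.28,"dz":0.04,"yaw":0},
    {"dx":0.0315,"dy":-0.3015,"dz":0.043,"yaw":0},
  ],
)

```text
time: 12.65
eef_pos: [444.8, -330.8, 119.5]
orientation: [-179.4, -0.1, 151.9]
contact_force: [-0.3, 1.0, -0.2]
grip_width: 87.5
```

Call:
arm_command(
  rows=[
    {"dx":0,"dy":0,"dz":0,"yaw":0},
    {"dx":0,"dy":0,"dz":0,"yaw":0},
    {"dx":0,"dy":0,"dz":0,"yaw":0},
  ],
)

```text
time: 12.95
eef_pos: [445.7, -328.7, 119.3]
orientation: [-179.5, -0.2, 152.1]
contact_force: [-0.7, -0.4, 1.1]
grip_width: 88.1
```

```bash
python3 - <<'E'
from h import *
s=robot.read_state(); p,d,c=snap('wrist'); cv2.imwrite('pics/w9.png',p)
P=cloud(c,d); H=P[...,2]; m=((H>9)&(H<25)).astype(np.uint8); m=cv2.morphologyEx(m,cv2.MORPH_OPEN,np.ones((5,5)))
for cn in cv2.findContours(m,0,1)[0]:
    if cv2.contourArea(cn)>1500:
        W=np.array([ray(c,u,v,18)[:2] for u,v in cn[:,0]],np.float32); print(cv2.boundingRect(cn),cv2.minEnclosingCircle(W),cv2.minAreaRect(W))
go(451,-329.7,60,152.15)
E
```

```text
(283, 174, 74, 72) ((450.7841796875, -332.1509094238281), 31.78458023071289) ((450.7329406738281, -332.0521240234375), (61.46061325073242, 61.82365036010742), 62.31122970581055)
(567, 33, 62, 217) ((508.198486328125, -116.14424133300781), 84.2181625366211) ((507.8463134765625, -116.80497741699219), (14.341941833496094, 168.08238220214844), 62.46749496459961)
t 13.0 pos [ 446.  -328.8  119.5] [-1.7948e+02 -1.4000e-01  1.5210e+02] F [-0.7  0.5 -0.1] w 87.9
MOVE dx -0.0049 dy 0.0015 dz 0.0595 yaw -0.05
```

```bash
python3 - <<'E'
from h import *
p=cv2.imread('pics/w8.png'); z=np.load('w8.npz'); g=cv2.cvtColor(p,cv2.COLOR_BGR2HSV)
for r in (70,120,170): print(r,g[r,265:372:3,2].tolist(), g[r,265:372:6,1].tolist())
print(g[180:215,320,1:].tolist())
E
```

```text
70 [183, 184, 179, 156, 143, 216, 214, 214, 215, 215, 215, 215, 216, 216, 217, 217, 217, 218, 217, 218, 218, 218, 218, 217, 218, 218, 218, 218, 217, 218, 218, 197, 138, 150, 194, 193] [18, 19, 20, 25, 24, 24, 24, 24, 24, 22, 23, 22, 21, 21, 20, 20, 20, 18]
120 [38, 39, 38, 38, 31, 169, 211, 212, 212, 212, 213, 213, 214, 214, 214, 214, 214, 215, 215, 215, 216, 216, 216, 216, 216, 216, 215, 216, 216, 215, 217, 36, 50, 50, 49, 48] [20, 7, 8, 24, 25, 24, 25, 25, 24, 25, 25, 25, 25, 24, 25, 24, 20, 16]
170 [175, 176, 177, 177, 142, 162, 213, 209, 210, 210, 211, 210, 210, 210, 211, 210, 210, 210, 211, 211, 211, 210, 211, 211, 211, 211, 211, 211, 211, 211, 193, 139, 152, 180, 179, 179] [17, 19, 23, 24, 26, 27, 26, 25, 24, 25, 27, 25, 25, 24, 24, 21, 20, 19]
[[26, 209], [26, 209], [27, 209], [26, 208], [26, 209], [26, 209], [25, 208], [26, 209], [26, 209], [26, 209], [26, 209], [25, 205], [28, 174], [19, 163], [22, 166], [20, 162], [19, 131], [22, 142], [19, 179], [19, 177], [17, 176], [19, 177], [19, 176], [19, 176], [19, 176], [19, 176], [19, 175], [19, 175], [20, 176], [19, 175], [19, 174], [19, 175], [19, 176], [19, 176], [20, 175]]
```

The dish is at (450.8,-331.5), radius 31. Descending to it.

Call:
arm_command(
  rows=[
    {"dx":-0.0055,"dy":0.001,"dz":0.015,"yaw":0},
    {"dx":-0.0055,"dy":0.001,"dz":0.035,"yaw":0},
    {"dx":-0.0055,"dy":0.001,"dz":0.055,"yaw":0},
    {"dx":-0.0055,"dy":0.001,"dz":0.072,"yaw":0},
    {"dx":-0.0055,"dy":0.001,"dz":0.085,"yaw":0},
    {"dx":-0.0055,"dy":0.001,"dz":0.093,"yaw":0},
    {"dx":-0.0055,"dy":0.001,"dz":0.097,"yaw":0},
    {"dx":-0.0055,"dy":0.001,"dz":0.098,"yaw":0},
  ],
)

```text
time: 13.8
eef_pos: [450.9, -331.0, 21.2]
orientation: [-179.5, -0.1, 152.1]
contact_force: [-0.7, -0.8, -0.3]
grip_width: 88.1
```

Call:
arm_command(
  rows=[
    {"dx":0,"dy":0,"dz":0,"yaw":0},
    {"dx":0,"dy":0,"dz":0,"yaw":0},
  ],
)

```text
time: 14.0
eef_pos: [451.3, -331.3, 21.8]
orientation: [-179.5, -0.1, 152.1]
contact_force: [-0.3, 0.6, 0.3]
grip_width: 87.9
```

Call:
arm_command(
  rows=[
    {"dx":0,"dy":0,"dz":0,"yaw":0},
    {"dx":0,"dy":0,"dz":0,"yaw":0},
    {"dx":0,"dy":0,"dz":0,"yaw":0},
    {"dx":0,"dy":0,"dz":0,"yaw":0},
    {"dx":0,"dy":0,"dz":0,"yaw":0},
    {"dx":0,"dy":0,"dz":0,"yaw":0},
  ],
  jaw=1,
)

```text
time: 14.6
eef_pos: [451.4, -331.3, 21.9]
orientation: [-179.5, -0.1, 152.1]
contact_force: [0.1, -0.2, 3.1]
grip_width: 61.5
```

Gripped at 61.5 mm. Gentle lift, then a check.

Call:
arm_command(
  rows=[
    {"dx":0,"dy":0,"dz":-0.004,"yaw":0},
    {"dx":0,"dy":0,"dz":-0.012,"yaw":0},
    {"dx":0,"dy":0,"dz":-0.025,"yaw":0},
    {"dx":0,"dy":0,"dz":-0.045,"yaw":0},
    {"dx":0,"dy":0,"dz":-0.065,"yaw":0},
    {"dx":0,"dy":0,"dz":-0.083,"yaw":0},
    {"dx":0,"dy":0,"dz":-0.09,"yaw":0},
    {"dx":0,"dy":0,"dz":-0.09,"yaw":0},
  ],
)

```text
time: 15.4
eef_pos: [452.6, -331.0, 113.4]
orientation: [-179.5, 0.1, 152.1]
contact_force: [0.4, -0.5, 0.0]
grip_width: 61.3
```

```bash
python3 - <<'E'
from h import *
s=robot.read_state(); p,d,c=snap('wrist'); cv2.imwrite('pics/w10.png',p)
e=np.array(s['eef_pos']); Y=np.radians(s['orientation'][2])
P=cloud(c,d); W=P-e; X=W[...,0]*np.cos(Y)+W[...,1]*np.sin(Y); T=W[...,0]*np.sin(Y)-W[...,1]*np.cos(Y)
m=((abs(W[...,2])<8)&(X>-5)&(X<60)&(abs(T)<29)&(d>0))
top=m
A=np.c_[X[m],T[m],np.ones(m.sum())]; k=np.linalg.lstsq(A,P[...,2][m],rcond=None)[0]; print('tilt',np.degrees(k[:2]).round(2),'top z',k[2].round(1),'tcp z',e[2].round(1),'front edge toolx',np.percentile(X[m&(abs(T)<4)],[0,99.5]).round(1))
go(563,-49.2,120,152.16)
E
```

```text
tilt [-0.39  0.05] top z 109.6 tcp z 113.4 front edge toolx [-5.  30.9]
t 15.45 pos [ 452.  -330.7  112.4] [-1.7949e+02 -1.0000e-02  1.5212e+02] F [-0.3 -0.6 -1.2] w 61.4
MOVE dx 0.0335 dy 0.3007 dz -0.0076 yaw -0.04
```

View pics/w10.png

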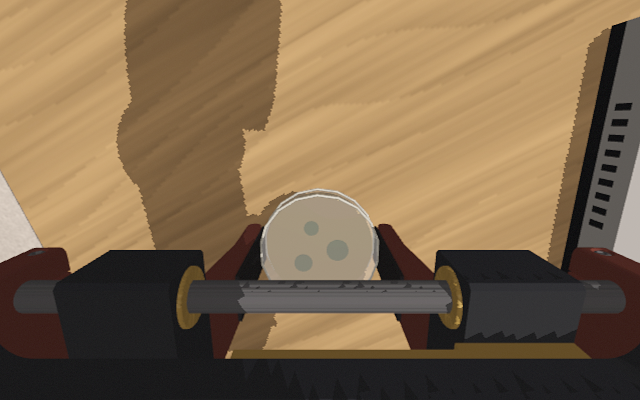

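The dish is level and centred in the grip. Carrying it over the plate.

Call:
arm_command(
  rows=[
    {"dx":0.002,"dy":0.015,"dz":0,"yaw":0},
    {"dx":0.006,"dy":0.05,"dz":0,"yaw":0},
    {"dx":0.011,"dy":0.095,"dz":0,"yaw":0},
    {"dx":0.016,"dy":0.14,"dz":0,"yaw":0},
    {"dx":0.021,"dy":0.185,"dz":0,"yaw":0},
    {"dx":0.026,"dy":0.23,"dz":0,"yaw":0},
    {"dx":0.03,"dy":0.27,"dz":0,"yaw":0},
    {"dx":0.0325,"dy":0.29,"dz":0,"yaw":0},
  ],
)

```text
time: 16.25
eef_pos: [559.5, -53.0, 108.7]
orientation: [-179.6, -0.1, 152.5]
contact_force: [-0.0, 0.0, -1.5]
grip_width: 61.3
```

Call:
arm_command(
  rows=[
    {"dx":0.0,"dy":0.0,"dz":0,"yaw":0},
    {"dx":0.0,"dy":0.0,"dz":0,"yaw":0},
    {"dx":0.0,"dy":0.0,"dz":0,"yaw":0},
  ],
)

```text
time: 16.55
eef_pos: [558.4, -54.4, 108.2]
orientation: [-179.5, -0.2, 152.4]
contact_force: [-0.2, -0.3, -1.1]
grip_width: 61.5
```

```bash
python3 - <<'E'
from meas import *
go(563,-49.2,68,152.16)
s=robot.read_state(); p,d,c=snap('wrist'); cv2.imwrite('pics/w11.png',p)
meas(p,d,c,s)
E
```

```text
t 16.55 pos [558.4 -54.4 108.2] [-179.49   -0.19  152.37] F [-0.2 -0.3 -1.1] w 61.5
MOVE dx -0.0016 dy 0.0067 dz 0.0402 yaw 0.21
lip h 54.5 px (250, 83, 163, 58) toolx 54.8..88.9 tooly -43.1..56.2 rect [71.8  6.6] [34.2 99.3] 0.02
  slope(deg along toolx,tooly) [-0.01  0.02]
plate h 104.4 px (261, 194, 118, 46) toolx 7.4..31.4 tooly -30.1..30.2 rect [19.4  0. ] [60.3 23.8] 89.78
  slope(deg along toolx,tooly) [-1.85 -0.09]
```

Call:
arm_command(
  rows=[
    {"dx":-0.001,"dy":0.0035,"dz":0.003,"yaw":0.2},
    {"dx":-0.001,"dy":0.007,"dz":0.008,"yaw":0.2},
    {"dx":-0.001,"dy":0.007,"dz":0.015,"yaw":0.2},
    {"dx":-0.001,"dy":0.007,"dz":0.022,"yaw":0.2},
    {"dx":-0.001,"dy":0.007,"dz":0.028,"yaw":0.2},
    {"dx":-0.001,"dy":0.007,"dz":0.033,"yaw":0.2},
    {"dx":-0.001,"dy":0.007,"dz":0.035,"yaw":0.2},
    {"dx":-0.001,"dy":0.007,"dz":0.035,"yaw":0.2},
  ],
)

```text
time: 17.4
eef_pos: [562.3, -49.3, 73.0]
orientation: [-179.5, -0.2, 152.1]
contact_force: [0.8, 0.9, -0.7]
grip_width: 61.5
```

```bash
python3 - <<'E'
from meas import *
go(563,-49.2,68,152.16)
s=robot.read_state(); p,d,c=snap('wrist'); cv2.imwrite('pics/w12.png',p)
meas(p,d,c,s)
E
```

```text
t 17.4 pos [562.3 -49.3  73. ] [-179.48   -0.19  152.11] F [ 0.8  0.9 -0.7] w 61.5
MOVE dx -0.0006 dy 0.0005 dz 0.0050 yaw -0.05
lip h 54.5 px (220, 72, 200, 72) toolx 55.3..90.0 tooly -49.8..49.7 rect [72.7 -0. ] [99.5 34.8] 89.93
  slope(deg along toolx,tooly) [-0.03  0.03]
plate h 69.2 px (261, 194, 118, 46) toolx 7.4..31.4 tooly -30.1..30.2 rect [19.4 -0. ] [60.3 23.8] 89.77
  slope(deg along toolx,tooly) [-1.56  0.05]
```

View pics/w12.png

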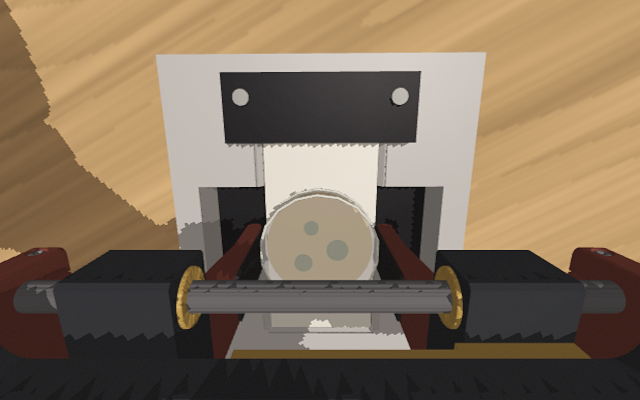

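Centred: the lip middle is at 0.0 laterally and the lip edge is 55.3 mm ahead. Lowering slowly to contact.

Call:
arm_command(
  rows=[
    {"dx":0,"dy":0,"dz":0.001,"yaw":0},
    {"dx":0,"dy":0,"dz":0.002,"yaw":0},
    {"dx":0,"dy":0,"dz":0.003,"yaw":0},
    {"dx":0,"dy":0,"dz":0.0037,"yaw":0},
    {"dx":0,"dy":0,"dz":0.0042,"yaw":0},
    {"dx":0,"dy":0,"dz":0.0046,"yaw":0},
    {"dx":0,"dy":0,"dz":0.0046,"yaw":0},
  ],
)

```text
time: 18.15
eef_pos: [562.4, -49.4, 68.6]
orientation: [-179.5, -0.2, 152.1]
contact_force: [0.1, 0.1, -0.2]
grip_width: 61.4
```

Call:
arm_command(
  rows=[
    {"dx":0,"dy":0,"dz":0.0003,"yaw":0},
    {"dx":0,"dy":0,"dz":0.0006,"yaw":0},
    {"dx":0,"dy":0,"dz":0.0008,"yaw":0},
    {"dx":0,"dy":0,"dz":0.0008,"yaw":0},
  ],
)

```text
time: 18.55
eef_pos: [562.4, -49.4, 68.0]
orientation: [-179.5, -0.2, 152.1]
contact_force: [-0.9, -0.0, 2.3]
grip_width: 61.5
```

Contact at about 3 N. Release and rise.

Call:
arm_command(
  rows=[
    {"dx":0,"dy":0,"dz":0,"yaw":0},
    {"dx":0,"dy":0,"dz":0,"yaw":0},
    {"dx":0,"dy":0,"dz":0,"yaw":0},
    {"dx":0,"dy":0,"dz":0,"yaw":0},
    {"dx":0,"dy":0,"dz":0,"yaw":0},
  ],
  jaw=-1,
)

```text
time: 19.05
eef_pos: [562.4, -49.4, 67.9]
orientation: [-179.5, -0.2, 152.1]
contact_force: [0.2, 0.2, -0.4]
grip_width: 88.0
```

Call:
arm_command(
  rows=[
    {"dx":0,"dy":0,"dz":-0.005,"yaw":0},
    {"dx":0,"dy":0,"dz":-0.015,"yaw":0},
    {"dx":0,"dy":0,"dz":-0.03,"yaw":0},
    {"dx":0,"dy":0,"dz":-0.05,"yaw":0},
    {"dx":-0.02,"dy":0,"dz":-0.07,"yaw":0},
    {"dx":-0.045,"dy":0,"dz":-0.09,"yaw":0},
    {"dx":-0.06,"dy":0,"dz":-0.1,"yaw":0},
    {"dx":-0.06,"dy":0,"dz":-0.1,"yaw":0},
  ],
)

```text
time: 19.85
eef_pos: [618.8, -78.2, 170.9]
orientation: [-179.6, 0.2, 152.0]
contact_force: [-0.5, -0.8, -0.1]
grip_width: 87.9
```

```bash
python3 - <<'E'
from meas import *
s=robot.read_state(); p,d,c=snap('wrist'); cv2.imwrite('pics/w13.png',p)
P=cloud(c,d); H=P[...,2]; e=np.array(s['eef_pos'])
m=((H>57)&(H<72)).astype(np.uint8); m=cv2.morphologyEx(m,cv2.MORPH_OPEN,np.ones((5,5)))
B=np.array([562.0,-48.7])
for cn in cv2.findContours(m,0,1)[0]:
    if cv2.contourArea(cn)>1000:
        W=np.array([ray(c,u,v,64)[:2] for u,v in cn[:,0]],np.float32); print(cv2.boundingRect(cn),cv2.minEnclosingCircle(W))
i=cv2.erode(m,np.ones((9,9)))>0; q=P[i]; A=np.c_[q[:,:2]-q[:,:2].mean(0),np.ones(len(q))]; k=np.linalg.lstsq(A,q[:,2],rcond=None)[0]; print('dish tilt',np.degrees(k[:2]).round(2),'top',k[2].round(1))
meas(p,d,c,s)
go(563,-49,170)
t,dt,ct=snap('top'); cv2.imwrite('pics/top13.png',t)
g0=cv2.imread('pics/top.png'); df=cv2.absdiff(t,g0).max(2)
print('phone diff',np.median(df[115:178,435:470]),'case diff',np.median(df[110:198,183:232]))
cv2.imwrite('pics/fin.png',np.hstack([p,cv2.resize(t[130:290,270:420],(375,400))])[:, :][:, ::1])
im=cv2.imread('pics/fin.png'); cv2.imwrite('pics/fin.png',cv2.resize(im,None,fx=.78,fy=.78))
E
```

```text
(280, 84, 79, 80) ((562.7684326171875, -49.29045104980469), 31.419389724731445)
dish tilt [0.13 0.14] top 64.1
lip h 54.5 px (254, 1, 131, 52) toolx 118.2..153.5 tooly -50.8..48.4 rect [135.9  -1.2] [35.3 99.1] 0.03
  slope(deg along toolx,tooly) [0.24 0.09]Traceback (most recent call last):
  File "<stdin>", line 10, in <module>
  File "meas.py", line 12, in meas
    cn=max(cv2.findContours(m,0,1)[0],key=cv2.contourArea)
ValueError: max() iterable argument is empty
```

```bash
python3 - <<'E'
from h import *
t,dt,ct=snap('top'); g0=cv2.imread('pics/top.png'); df=cv2.absdiff(t,g0).max(2)
print('phone diff',np.median(df[115:178,435:470]),'case diff',np.median(df[110:198,183:232]))
im=np.hstack([cv2.imread('pics/w13.png'),cv2.resize(t[110:310,180:480],(600,400))]); cv2.imwrite('pics/fin.png',cv2.resize(im,None,fx=.64,fy=.64))
s=robot.read_state(); print(s['time'],s['eef_pos'])
E
```

```text
phone diff 10.0 case diff 8.0
19.95 [615.63761974 -76.57967692 168.1221817 ]
```

View pics/fin.png

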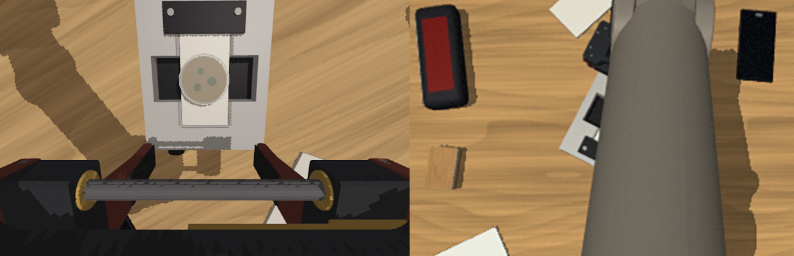

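The dish stands in the middle of the flush plate at (203,80), the plate's end is under the lip, and the phone and pencil case have not moved. The gripper is clear of everything, so I hand the job in.

```bash
python3 -c "
from cell import robot
print(robot.finish_job())"
```

```text
the job is handed in; nothing more can be done
None
```

The plate is back in its well with the dish on its middle, and I handed the job in at about 20 s of the 64 s allowed.

**How it went:**
- I took the plate off the carton by its long sides and tilted it 4.3° in the grip by pressing it lightly on the deck rim.
- One short edge then went 6.5 mm under the lip. I lowered the other edge until the plate lay flat and let go inside the scallops.
- I then set the dish down level, touching at about 3 N. The highest contact force I read was about 7 N, while seating the plate.

**Last checks:**
- **Plate:** checked after release and before the dish went on, plate and deck fitted one plane at 46.1 mm, with a slope under 0.1°.
- **Dish:** it is centred within about 1 mm, tilted about 0.2°, and its top is at 64.1 mm, where 64 is expected.
- **Phone and pencil case:** they look unmoved in the top view. I compared pictures and did not measure their positions.

**What disagreed or failed:**
- When the jaws closed on the plate, they were about 6 mm off its measured centre, so they must have pushed it sideways on the carton. It caused no trouble.
- The top and wrist cameras differed by 2.4 mm on the dish position. I grasped close to the wrist camera's value.
- In the final top view the arm hid most of the base, so the final check of the dish rests on the wrist camera.

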